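# Fetch the hand fork from behind the row on the potting bench

## Robot

A 6-joint arm with a two-finger parallel gripper is mounted at the origin on the work surface. World frame = base frame: x ahead of the robot, y to its left, z up, the work surface at z = 0. Lengths are in m, angles in rad, forces in N, time in s.
With the tool pointing down it reaches from about 0.275 to 0.825 m from the base axis. Payload 4.9 kg.
Tool frame: the origin (TCP) lies midway between the tips of the shut fingers; the grasp point (between the pads) lies 19 mm behind it (bot.grip_depth is the distance from the TCP to the grasp point, in m); z points along the fingers, y is the line along which they close (so a half turn about z gives the same grasp; the last joint's range is limited). The gripper opens to 85 mm and grips with 20 to 120 N. Pads are 22 mm wide; open, the fingers measure 114 mm over their backs; the gripper's body (76 mm by 85 mm) begins 54 mm behind the grasp point. The pads swing forward as they close: fully open they stand 13 mm farther back than shut.
Start: joints at [-1.341, 0.326, -0.193, 1.052, 0, 1.437], TCP at [0.196, -0.514, 0.231] pointing down, gripper open.
Joint ranges: [-2.65, 2.65], [-0.97, 1.79], [-1.3, 1.35], [-1.93, 2.1], [-1.47, 1.37], [-3.14, 3.14]. Speed limits (rad/s): [2.57, 2.57, 3.14, 3.14, 3.14, 3.14].

## Interface

Orientations are given as a unit quaternion [w, x, y, z].
In Python, from cell import bot gives the robot as it stands. Calls block until the motion is done:
- bot.move_pose(position, orientation): joint-space move of the TCP to a pose.
- bot.move_linear(position, speed=0.15, rotation=None, until_force=None): straight line of the TCP; rotation=None keeps the orientation; speed is the mean speed in m/s. With until_force (N) it stops when the force on the tool has changed by that much, and returns True; else False.
- bot.goto_joints(angles): joint-space move.
- bot.set_gripper(opening, grasp_force=None): opening from 0.0 (shut) to 1.0 (fully open); grasp_force is the grip in N (None keeps the last); returns when the fingers have stopped.
- bot.wait(seconds).
- bot.solve_ik(position, orientation): joint angles nearest the present ones, or None.
- bot.camera(name): name is "scene" or "top" or "wrist"; returns the picture (400x640x3 uint8, red, green, blue); there is no depth.
- bot.calibration(name): a dict with "mtx" (3x3 intrinsics, pixels), "extrinsics" (4x4, takes a point from world to camera coordinates); the wrist camera has in their place "hand_eye" (4x4, takes a point from camera to tool coordinates, whose origin is the TCP and whose axes are the flange's). Camera axes: x right, y down, z forward; pixel columns grow to the right and rows downward; lengths in m; the calibration is good to about 2 mm. A picture is of the moment at which its call begins: read the wrist's pose just before it. calibration takes no time and is no camera call.
A pose or a line that the arm cannot do raises bot.PlanningError and nothing moves.
- bot.close_job(): hands the job in; it is judged then, once.
Trained networks look in the newest picture that a camera, given by its name, has taken for a name from the list of things; names that differ only in an ending like _2 or _b are one class to them, and where a whole thing is asked for, a point or a joint stands for the part that bears it (a point fixed in the world has none). Each returns a list of dicts, best first, with "confidence" (0 to 1); they miss things now and then, are a little off and sometimes report something else, mostly with a low value. They report only what shows in the picture. A call takes as long as a camera call. They do not tell look-alikes from the thing itself.
- bot.search_frame(camera, thing): "bbox" ([left, top, width, height] in pixels, round what is visible of it).
Readings, each from a call of its own:
- bot.read_clock(): time.
- bot.read_joint_positions(): joint angles.
- bot.read_joint_vel(): joint speeds.
- bot.read_joint_efforts(): joint torques, N m.
- bot.read_position(): TCP position.
- bot.read_tool_rot(): TCP orientation.
- bot.read_ft_force(): force on the tool from outside, world axes, zero at the start.
- bot.read_moment(): the same for the moment, N m.
- bot.read_gripper_width(): opening from 0.0 (shut) to 1.0 (fully open).
- bot.read_finger_force(): force on a finger pad.
Only numpy, scipy, OpenCV 4.12 (cv2) and the standard library are available. Lean on these libraries where they do the work, as an engineer would, in place of code of your own. Each camera call takes 0.05 s, during which the arm holds its last target. There are 200 camera calls.

## Task

The red-handled hand fork has ended up behind the black pot, the spray bottle and the clay pot. First stand all three upright out of the way on the bamboo tray, then lift out the fork and lay it flat inside the green wooden tool tray, tines bent down as it lies now and either end first; last, stand the black pot, the bottle and the clay pot each back on the very spot where it stood at the start. Keep those three upright, drop nothing, and leave the clay saucer, the green-handled trowel and the label tin alone.

Things in the scene. Friction and masses are not known exactly. Their poses are not given: they have to be found in the camera images.
- garden_fork: Hand fork, 243 mm long, 0.16 kg: round red handle, 26 mm thick, from x = -118 to 18 mm, steel neck, then 58 mm wide head of three tines, ending at x = 125 mm. All under 27 mm high. Origin on the handle's underside (bench height) at the balance point, the place to grip across; x from handle to tines, z up. At the start its +y side faces robot and row, too close for a finger between.
- black_pot: Empty black plastic pot, 74 mm high, 40 g, round. Rim band 61 mm across from 60 to 74 mm height; below it the 2 mm wall tapers from 54 to 43 mm across at the foot. Origin at the centre of the underside, z up. One of three in a loose row in front of the fork, order along it varies, centres about 70 to 90 mm apart.
- spray_bottle: White plastic bottle, 142 mm high, about 0.15 kg. Body 46 mm across up to 92 mm height, shoulder to 107 mm, then a round pump head 28 mm across from 108 to 141 mm (grip it there, at about 122 mm) with a flat grey press button on top, which does not move here. Nozzle stands out 2 mm at -x. Origin at the centre of the underside, z up. One of the row.
- clay_pot: Empty terracotta plant pot, 64 mm high, 0.11 kg. Rim band 61 mm across, from 46 to 64 mm height; below it the wall tapers to 41 mm at the foot; wall 4 mm. Origin at the centre of the underside, z up. Round. One of the three of the row.
- bamboo_tray: Pale bamboo tray, fixed to the bench, 300 mm long (x) and 130 mm wide (y), floor 6 mm above the bench, rim 18 mm high and 7 mm thick, at one side of the bench, left or right. The parking place for the row: three spots about 90 mm apart along its x. Origin at the centre of its underside.
- tool_tray: Wooden open-topped tool tray painted sage green, fixed to the bench, empty, 320 mm long (x) and 150 mm wide (y), walls 34 mm high and 9 mm thick, floor 9 mm above the bench, inner room 302 by 132 mm, on the other side of the bench from the bamboo tray. The fork goes in here lengthwise. Origin at the centre of its underside.
- clay_saucer: Bystander: shallow terracotta saucer, 112 mm across, 22 mm high, between robot and row. Origin at the centre of its underside. Not to be moved.
- trowel: Bystander: garden trowel with a green handle, 285 mm long, up to 25 mm high, lying crosswise on the far side of the fork, handle towards -x of its own frame. Origin on its underside at the front end of the handle. Not to be moved.
- label_tin: Bystander: ribbed steel tin, 63 mm across, with wooden plant labels sticking out up to 120 mm high, at the far left. Origin at the centre of its underside. Not to be moved.
Things that resemble listed ones, but are neither listed nor needed, are in the scene too. Several things look just like the clay_pot: the one meant starts farthest from the robot's base.

How it is judged:
By the outcome, as a careful person would: the job done as asked, in the order asked, and still so for the second after the job is handed in, with the robot touching nothing.
It also fails if it takes over 144 s, if anything falls off the work surface, if the arm or the gripper's body presses on something with over 40 N, if the wrist force passes 120 N, or if a joint passes its speed limit or range.

## Working session

There is one attempt and no reset: what is moved stays moved. The work goes in short steps, each a Python script; the robot and the scene stay as the last script left them, time stands still between calls to the robot, and variables do not carry over. Pictures are saved under pics/ and viewed, at most 14 in all, crops included, and the job is handed in when it is done.

```bash
mkdir -p pics; ls; cat > a.py <<'E'
from cell import bot
import cv2
for c in ("scene","top"):
    im=bot.camera(c); cv2.imwrite(f"pics/{c}0.png",im[:,:,::-1])
    k=bot.calibration(c); print(c,k["mtx"].round(1).tolist(),k["extrinsics"].round(3).tolist())
    for t in ("garden_fork","black_pot","spray_bottle","clay_pot","bamboo_tray","tool_tray","clay_saucer","trowel","label_tin"):
        print(t,[([int(v) for v in d["bbox"]],round(d["confidence"],2)) for d in bot.search_frame(c,t)])
print(bot.calibration("wrist"),bot.read_tool_rot(),bot.read_clock())
E
python3 a.py
```

```text
pics
scene [[451.4, 0.0, 314.4], [0.0, 451.4, 192.9], [0.0, 0.0, 1.0]] [[-0.666, 0.746, -0.009, 0.358], [0.472, 0.413, -0.779, -0.24], [-0.577, -0.523, -0.627, 1.491], [0.0, 0.0, 0.0, 1.0]]
garden_fork [([261, 197, 81, 61], 0.84)]
black_pot [([323, 199, 26, 31], 0.69)]
spray_bottle [([277, 156, 22, 49], 0.78)]
clay_pot [([370, 180, 19, 34], 0.64), ([293, 187, 27, 34], 0.59), ([286, 146, 21, 28], 0.54)]
bamboo_tray [([203, 117, 97, 69], 0.9)]
tool_tray [([361, 184, 135, 112], 0.76)]
clay_saucer []
trowel [([208, 208, 82, 75], 0.86)]
label_tin [([330, 250, 30, 56], 0.79)]
top [[398.5, 0.0, 322.3], [0.0, 398.5, 197.2], [0.0, 0.0, 1.0]] [[0.005, -1.0, 0.029, -0.02], [-0.992, -0.009, -0.126, 0.592], [0.126, -0.028, -0.992, 0.894], [0.0, 0.0, 0.0, 1.0]]
garden_fork [([247, 160, 101, 26], 0.77)]
black_pot [([250, 183, 29, 25], 0.84)]
spray_bottle [([321, 185, 20, 25], 0.69)]
clay_pot [([288, 182, 23, 23], 0.71), ([239, 239, 25, 30], 0.71), ([347, 227, 29, 27], 0.59)]
bamboo_tray [([396, 172, 73, 135], 0.61)]
tool_tray [([144, 177, 77, 142], 0.75)]
clay_saucer [([291, 262, 47, 50], 0.67)]
trowel [([255, 112, 122, 22], 0.67)]
label_tin [([190, 116, 37, 38], 0.72), ([245, 163, 102, 23], 0.39)]
{'mtx': array([[336.5968078 ,   0.        , 312.16216672],
       [  0.        , 336.5968078 , 200.16747615],
       [  0.        ,   0.        ,   1.        ]]), 'hand_eye': array([[-6.11055551e-04, -9.62319937e-01, -2.71919041e-01,
         6.79582241e-02],
       [ 9.99999722e-01, -7.04087703e-04,  2.44566373e-04,
        -3.14526787e-04],
       [-4.26805949e-04, -2.71918816e-01,  9.62320100e-01,
        -1.43534704e-01],
       [ 0.00000000e+00,  0.00000000e+00,  0.00000000e+00,
         1.00000000e+00]])} [ 9.81903211e-06  9.83503633e-01  1.80888376e-01 -1.18224363e-05] 1.0
```

```bash
python3 -c "
import cv2
a=cv2.imread('pics/top0.png');cv2.imwrite('pics/top0c.png',cv2.resize(a[90:340,130:480],(798,570),interpolation=cv2.INTER_CUBIC))
a=cv2.imread('pics/scene0.png');cv2.imwrite('pics/scene0c.png',cv2.resize(a[100:320,190:500],(798,566),interpolation=cv2.INTER_CUBIC))"
```

```text
(no output)
```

View pics/top0c.png

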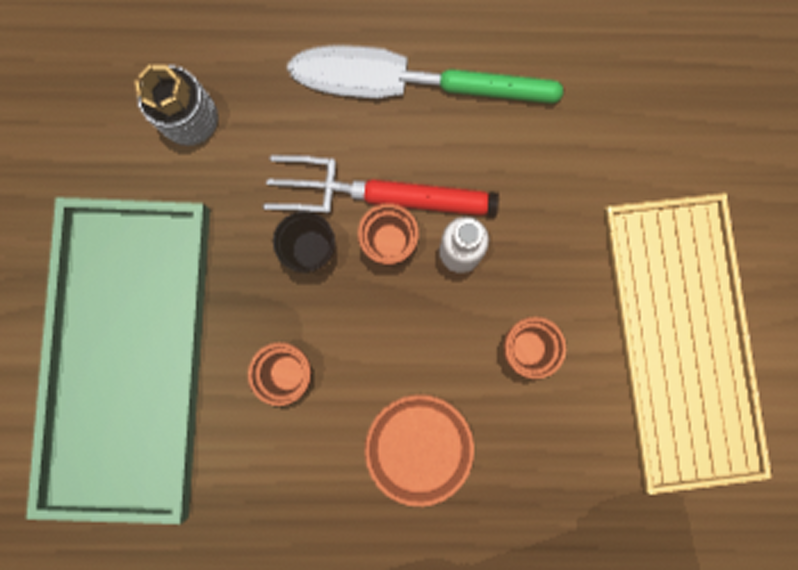

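View pics/scene0c.png

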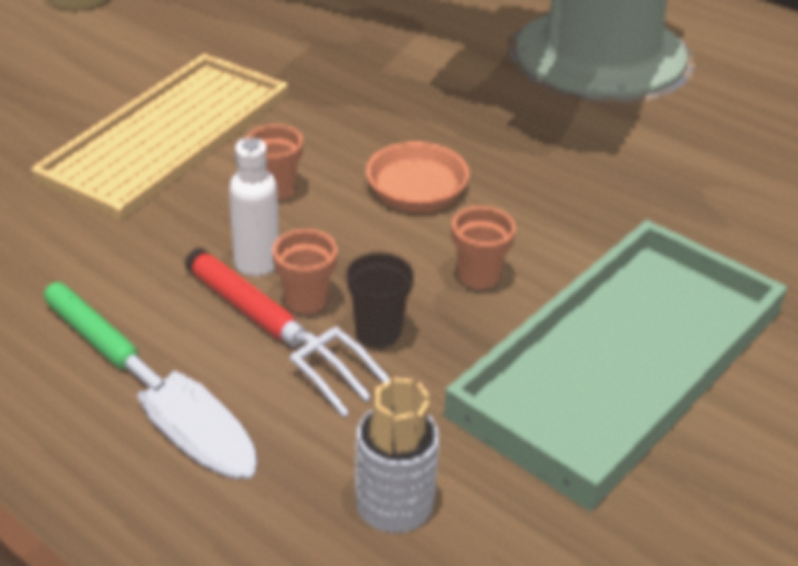

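The top view shows the row from left to right: black pot at about (263,196), clay pot at (300,193) and bottle at (331,197). The fork lies behind them with its tines to the left. The tool tray is on the left, the bamboo tray on the right, and two decoy pots stand nearer the robot. Next I'll take a closer wrist view over the row and each tray.

```bash
cat > h.py <<'E'
from cell import bot
import numpy as np, cv2
from scipy.spatial.transform import Rotation as R
def quat(yaw):  # tool down, tool x axis at angle yaw from world x
    q=(R.from_euler('z',yaw)*R.from_euler('x',np.pi)).as_quat(); return [q[3],q[0],q[1],q[2]]
def cam(name):  # K, R(cam->world), t(cam pos)
    k=bot.calibration(name)
    if name!="wrist":
        E=np.linalg.inv(k["extrinsics"]); return k["mtx"],E[:3,:3],E[:3,3]
    p=np.array(bot.read_position()); w,x,y,z=bot.read_tool_rot(); Rt=R.from_quat([x,y,z,w]).as_matrix()
    H=k["hand_eye"]; return k["mtx"],Rt@H[:3,:3],p+Rt@H[:3,3]
def back(c,uv,z):
    K,Rc,t=c; d=Rc@np.linalg.inv(K)@np.array([uv[0],uv[1],1.]); return (t+d*(z-t[2])/d[2])
def proj(c,P):
    K,Rc,t=c; q=K@Rc.T@(np.asarray(P,float)-t); return q[:2]/q[2]
E
cat > b.py <<'E'
from h import *
c=cam("top"); print("cam",c[2].round(3))
for n,uv,z in [("black",(263.5,196),.07),("clay",(300,193),.06),("bottle",(334.5,193),.141),("decoyL",(252,254),.06),("decoyR",(365,242),.06),("forkhandleend",(346,179),.013),("tines",(248,170),.013),("bamb",(432,240),.018),("tool",(182,248),.034),("saucer",(314,287),.022)]: print(n,back(c,uv,z).round(3))
for n,uv in [("bA",(397,182)),("bB",(449,176)),("bC",(467,300)),("bD",(414,306))]: print(n,back(c,uv,.018).round(3))
for n,uv in [("tA",(155,177)),("tB",(219,180)),("tC",(209,319)),("tD",(142,317))]: print(n,back(c,uv,.034).round(3))
E
python3 b.py
```

```text
cam [0.474 0.011 0.961]
black [0.589 0.118 0.07 ]
clay [0.598 0.036 0.06 ]
bottle [ 0.588 -0.038  0.141]
decoyL [0.46  0.141 0.06 ]
decoyR [ 0.488 -0.112  0.06 ]
forkhandleend [ 0.64  -0.073  0.013]
tines [0.66  0.163 0.013]
bamb [ 0.495 -0.277  0.018]
tool [0.473 0.305 0.034]
saucer [0.385 0.002 0.022]
bA [ 0.633 -0.196  0.018]
bB [ 0.649 -0.323  0.018]
bC [ 0.356 -0.355  0.018]
bD [ 0.342 -0.23   0.018]
tA [0.637 0.375 0.034]
tB [0.631 0.227 0.034]
tC [0.315 0.237 0.034]
tD [0.319 0.386 0.034]
```

```bash
cat > c.py <<'E'
from h import *
import pickle
bot.move_pose([0.60,0.04,0.30],quat(0)); bot.wait(.3)
print(bot.read_clock())
c=cam("wrist"); im=bot.camera("wrist"); cv2.imwrite("pics/w0.png",im[:,:,::-1]); pickle.dump(c,open("w0.pkl","wb"))
for t in ("garden_fork","black_pot","spray_bottle","clay_pot"):
    print(t,[([int(v) for v in d["bbox"]],round(d["confidence"],2)) for d in bot.search_frame("wrist",t)])
E
python3 c.py
```

```text
3.75
garden_fork [([210, 85, 200, 58], 0.91)]
black_pot [([215, 151, 57, 52], 0.82), ([494, 117, 110, 204], 0.38)]
spray_bottle [([357, 150, 56, 59], 0.88)]
clay_pot [([212, 243, 42, 59], 0.96), ([406, 222, 51, 49], 0.8), ([291, 144, 50, 49], 0.57)]
```

View pics/w0.png

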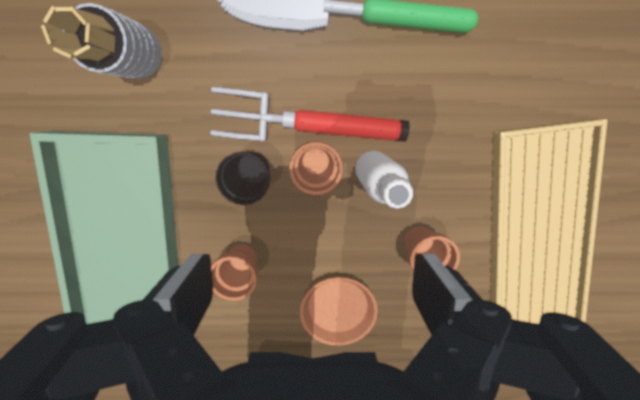

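The wrist view shows the black rim centred at (243,177), the clay rim at (316,168) and the bottle's button at (398,194). The fork's handle axis runs from (297,121) to (405,130). I'll turn these into positions and draw the model circles over both pictures as a check.

```bash
cat > d.py <<'E'
from h import *
import pickle
w=pickle.load(open("w0.pkl","rb")); t=cam("top")
for n,a,b,z in [("black",(243.5,176.5),(263.5,196),.074),("clay",(316,167.5),(300,193),.064),("bottle",(398,194),(334.5,193),.141),("handle end",(408,130),(346,180),.013),("neck end",(284,119.5),(287,174),.013),("tine tip mid",(211,112.5),(247,170.5),.008)]:
    print(n,back(w,a,z)[:2].round(4),back(t,b,z)[:2].round(4))
P={"black":(.590,.1145,[(0,.0215),(.06,.0305),(.074,.0305)]),"clay":(.599,.036,[(0,.0205),(.064,.0305)]),"bottle":(.588,-.038,[(0,.023),(.09,.023),(.141,.014)])}
im=cv2.imread("pics/w0.png"); im2=cv2.imread("pics/top0.png"); S=4
def draw(im,c,x0,y0,x1,y1):
    o=cv2.resize(im[y0:y1,x0:x1],None,fx=S,fy=S,interpolation=cv2.INTER_CUBIC)
    a=np.linspace(0,2*np.pi,60)
    for n,(x,y,l) in P.items():
        for z,r in l:
            q=np.array([proj(c,(x+r*np.cos(k),y+r*np.sin(k),z)) for k in a])
            cv2.polylines(o,[((q-[x0,y0]+.5)*S).astype(int)],True,(0,255,0),1)
    return o
w_=draw(im,w,205,75,405+15,220); t_=draw(im2,t,240,155,240+100,155+60)
t_=cv2.copyMakeBorder(t_,0,0,0,max(0,w_.shape[1]-t_.shape[1]),cv2.BORDER_CONSTANT) if t_.shape[1]<w_.shape[1] else t_
o=np.vstack([w_,t_[:, :w_.shape[1]]]); k=min(1,800/o.shape[1],600/o.shape[0]); cv2.imwrite("pics/ov.png",cv2.resize(o,None,fx=k,fy=k))
E
python3 d.py
```

```text
black [0.5912 0.1162] [0.589  0.1172]
clay [0.5995 0.035 ] [0.5979 0.0361]
bottle [ 0.5883 -0.0403] [ 0.588  -0.0378]
handle end [ 0.6377 -0.0811] [ 0.6377 -0.0732]
neck end [0.6508 0.0743] [0.6509 0.0694]
tine tip mid [0.6592 0.1659] [0.6594 0.1664]
```

View pics/ov.png

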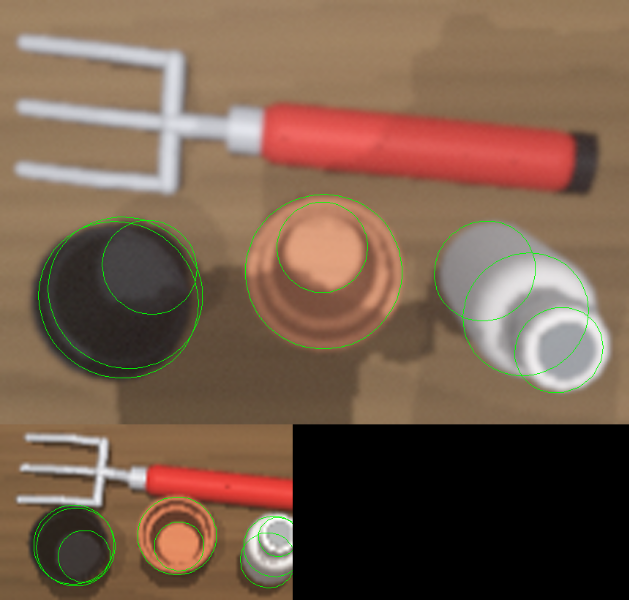

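The overlays match in both views, so the positions hold to about 1–2 mm. Now a check of IK for the yaw choices.

```bash
cat >> h.py <<'E'
ty=np.arctan2(.033,.292); tc=np.array([.495,-.2765]); u=np.array([np.cos(ty),np.sin(ty)])
ROW={"bottle":(.588,-.0400,.104),"clay":(.5985,.0355,.032),"black":(.590,.1165,.042)}
F=np.array([.648,.0395]); fy=np.arctan2(.244,.0211); T=np.array([.4755,.306]); tty=np.arctan2(-.0105,.317)
E
cat > e.py <<'E'
from h import *
def t(n,xy,z,yaw):
    q=bot.solve_ik([*xy,z],quat(yaw)); print(n,round(np.degrees(yaw)),None if q is None else np.round(q,2))
for k in (-np.pi/2,np.pi/2):
    for n,p in ROW.items(): t(n,p[:2],.25,k); t(n,p[:2],p[2],k)
for k in (0,np.pi):
    for s in (-.09,0,.09): t("bam",tc+s*u,.27,ty+k); t("bam",tc+s*u,.04,ty+k)
for k in (0,np.pi): t("fork",F,.004,fy+k);t("tool",T,.013,tty+k)
E
python3 e.py
```

```text
bottle -90 [-0.19  0.39 -0.05  1.13  0.   -1.76]
bottle -90 [-0.19  0.51 -0.26  0.8   0.   -1.76]
clay -90 [-0.06  0.41 -0.02  1.14  0.   -1.63]
clay -90 [-0.06  0.61 -0.3   0.66  0.   -1.63]
black -90 [ 0.07  0.41 -0.02  1.14  0.   -1.5 ]
black -90 [ 0.07  0.6  -0.28  0.69  0.   -1.5 ]
bottle 90 [-0.19  0.39 -0.05  1.13  0.    1.38]
bottle 90 [-0.19  0.51 -0.26  0.8   0.    1.38]
clay 90 [-0.06  0.41 -0.02  1.14  0.    1.51]
clay 90 [-0.06  0.61 -0.3   0.66  0.    1.51]
black 90 [ 0.07  0.41 -0.02  1.14  0.    1.64]
black 90 [ 0.07  0.6  -0.28  0.69  0.    1.64]
bam 6 [-0.76  0.2  -0.26  1.11  0.    2.27]
bam 6 [-0.76  0.45 -0.57  0.55  0.    2.27]
bam 6 [-0.64  0.34 -0.08  1.16  0.    2.39]
bam 6 [-0.64  0.55 -0.38  0.64  0.    2.39]
bam 6 [-0.54  0.48  0.15  1.23  0.    2.49]
bam 6 [-0.54  0.66 -0.16  0.74  0.    2.49]
bam 186 [-0.76  0.2  -0.26  1.11  0.   -0.88]
bam 186 [-0.76  0.45 -0.57  0.55  0.   -0.88]
bam 186 [-0.64  0.34 -0.08  1.16  0.   -0.75]
bam 186 [-0.64  0.55 -0.38  0.64  0.   -0.75]
bam 186 [-0.54  0.48  0.15  1.23  0.   -0.66]
bam 186 [-0.54  0.66 -0.16  0.74  0.   -0.66]
fork 85 [-0.05  0.72 -0.16  0.69  0.    1.6 ]
tool -2 [ 0.44  0.59 -0.41  0.58  0.   -2.67]
fork 265 [-0.05  0.72 -0.16  0.69  0.   -1.54]
tool 178 [ 0.44  0.59 -0.41  0.58  0.    0.47]
```

```bash
cat >> h.py <<'E'
SPOT={"bottle":-.09,"clay":0.,"black":.09}; HZ=.25; WIDE=.95
def spot(n): return [*(tc+SPOT[n]*u),ROW[n][2]+.006]
def pick(p,yaw,force,pre=WIDE):
    bot.move_pose([p[0],p[1],HZ],quat(yaw)); bot.set_gripper(pre)
    bot.move_linear(list(p),speed=.2); bot.set_gripper(0.,force)
    print("width",round(bot.read_gripper_width(),3),"f",np.round(bot.read_finger_force(),1),"t",bot.read_clock())
    bot.move_linear([p[0],p[1],p[2]+.01],speed=.05); bot.move_linear([p[0],p[1],HZ],speed=.25)
def place(p,yaw,rel=WIDE):
    bot.move_pose([p[0],p[1],HZ],quat(yaw)); bot.move_linear([p[0],p[1],p[2]+.008],speed=.2)
    hit=bot.move_linear([p[0],p[1],p[2]-.001],speed=.03,until_force=3.)
    print("hit",hit,"z",round(bot.read_position()[2]-p[2],4),"width",round(bot.read_gripper_width(),3))
    bot.set_gripper(rel); bot.move_linear([p[0],p[1],HZ],speed=.25); print("t",bot.read_clock())
E
python3 - <<'E'
from h import *
pick(ROW["bottle"],np.pi/2,40,.8)
place(spot("bottle"),ty,.8)
im=bot.camera("scene"); cv2.imwrite("pics/s1.png",cv2.resize(im[100:320,190:500,::-1],(798,566)))
E
```

```text
width 0.318 f 40.0 t 7.1583
hit True z 0.0011 width 0.315
t 11.6917
```

View pics/s1.png

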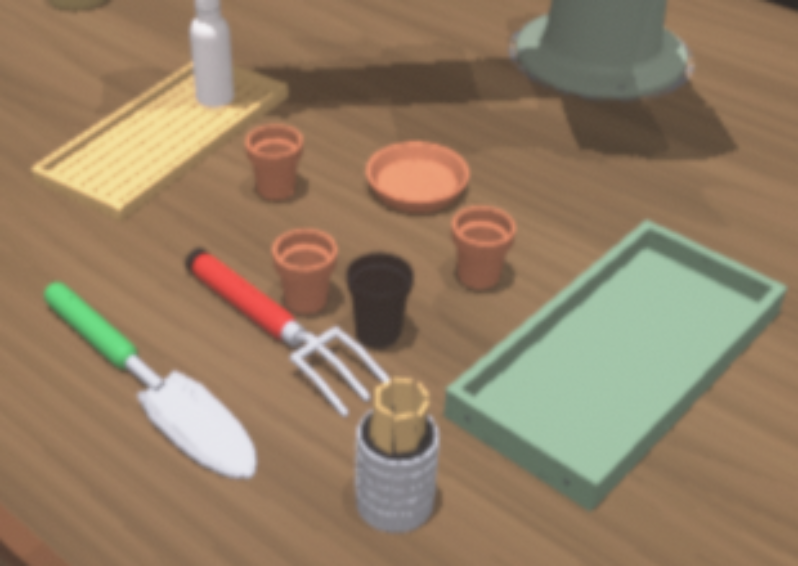

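The bottle now stands upright on the bamboo tray, at crop position (213,95). The clay pot and black pot are next.

```bash
python3 - <<'E'
from h import *
for n in ("clay","black"):
    pick(ROW[n],np.pi/2,25); place(spot(n),ty)
import pickle
bot.move_pose([0.62,0.04,0.25],quat(0)); bot.wait(.3)
c=cam("wrist"); a=bot.camera("wrist")
K=pickle.dump(c,open("w1.pkl","wb")); b=bot.camera("scene")
cv2.imwrite("pics/s2.png",np.vstack([a[:,:,::-1][0:300,0:640],cv2.resize(b[100:220,190:440,::-1],(640,300))]))
E
```

```text
width 0.712 f 26.5 t 15.0
hit True z 0.0016 width 0.707
t 20.3833
width 0.71 f 26.1 t 23.6167
hit True z 0.0014 width 0.705
t 29.0667
```

View pics/s2.png

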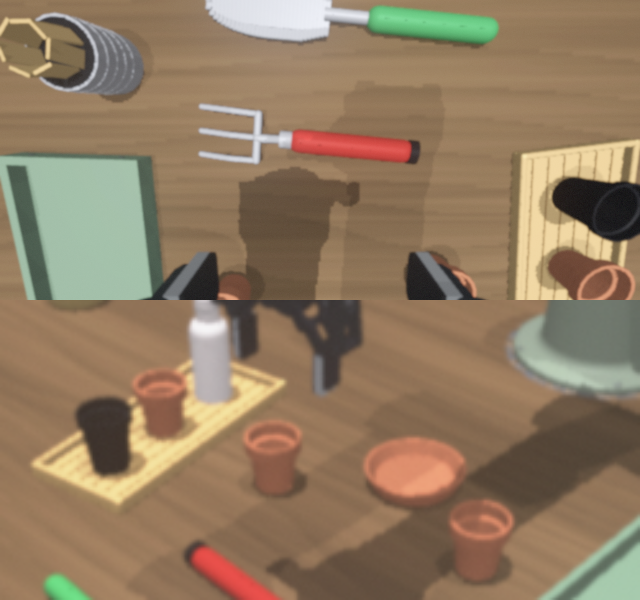

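All three stand upright on the bamboo tray. The fork hasn't moved: handle end at (418,152), front of handle at (292,140), tine tips at (200,131). I'll pick it up now.

```bash
python3 - <<'E'
from h import *
import pickle
c=pickle.load(open("w1.pkl","rb"))
e=back(c,(418.5,152),.013)[:2]; m=back(c,(292,140),.013)[:2]; t=back(c,(200,131.5),.006)[:2]
print(e,m,t,np.linalg.norm(t-e),np.linalg.norm(m-e),"o",e+.118*(m-e)/np.linalg.norm(m-e),np.degrees(np.arctan2(*(t-e)[::-1])), np.degrees(fy))
o=(np.array(F)+e+.118*(t-e)/np.linalg.norm(t-e))/2; print(o)
bot.move_pose([*o,.15],quat(fy)); bot.set_gripper(.6)
print(bot.move_linear([*o,.03],speed=.2), bot.move_linear([*o,.004],speed=.05,until_force=8))
z=bot.read_position()[2]; bot.set_gripper(0.,60)
print("z",z,"w",bot.read_gripper_width(),bot.read_finger_force(),bot.read_position(),bot.read_ft_force())
bot.move_linear([*o,.05],speed=.08); print(bot.read_gripper_width(),bot.read_ft_force(),bot.read_moment())
bot.move_linear([*o,HZ],speed=.25)
print(bot.read_clock()); b=bot.camera("scene"); cv2.imwrite("pics/s3.png",cv2.resize(b[60:320,190:500,::-1],(700,587)))
E
```

```text
[ 0.63685044 -0.08140917] [0.65057575 0.06119935] [0.65962693 0.16545531] 0.24791296943725014 0.14326749170951072 o [0.64815507 0.03604808] 84.72863531923474 85.05761921545853
[0.64784572 0.03779589]
False False
z 0.0037971693102496554 w 0.2809269499584256 58.95584464073181 [0.64841208 0.03777052 0.00467029] [-0.47427275 -0.25876905  4.01356056]
0.27745028551132844 [ 0.05103046  0.09970597 -1.78960136] [-0.04342915 -0.02136497  0.05899478]
35.8333
```

View pics/s3.png

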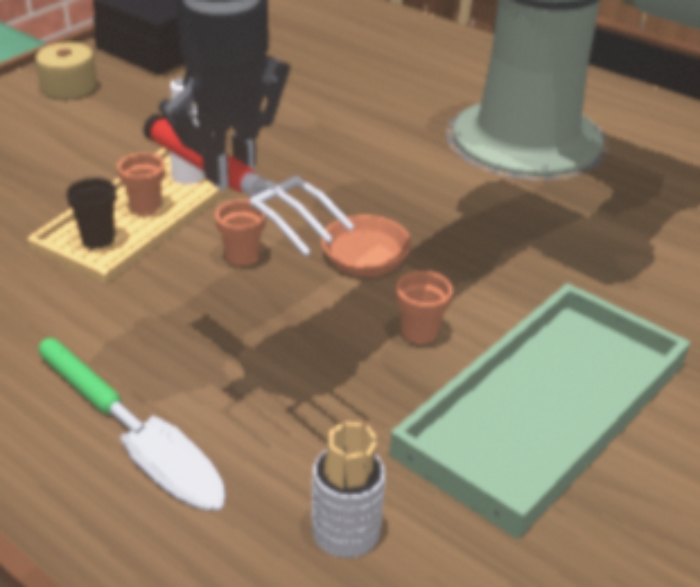

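The fork is in the air and held level, with the tines bent down. Next it goes into the green tray.

```bash
python3 - <<'E'
from h import *
yw=tty+np.pi; d=np.array([np.cos(yw),np.sin(yw)]); o=T-.0035*d
bot.move_pose([*o,HZ],quat(yw)); bot.move_linear([*o,.03],speed=.15)
print(bot.move_linear([*o,.0125],speed=.03,until_force=3),bot.read_position(),bot.read_gripper_width())
bot.set_gripper(.6); bot.move_linear([*o,HZ],speed=.25); print(bot.read_clock())
bot.move_pose([.5,0.,.3],quat(np.pi/2))
b=bot.camera("top"); cv2.imwrite("pics/s4.png",cv2.resize(b[90:340,130:480,::-1],(798,570)))
E
```

```text
True [0.47875448 0.30575104 0.0136261 ] 0.275608140432116
40.7333
```

View pics/s4.png

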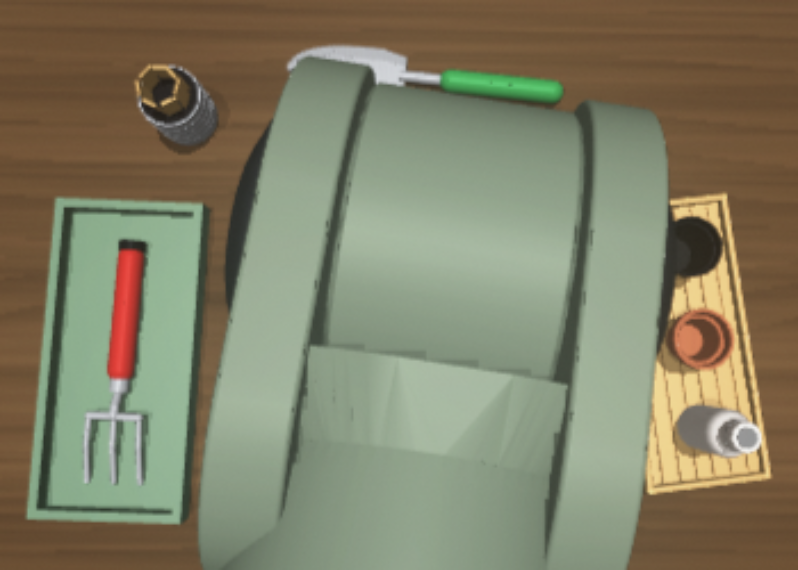

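The fork lies inside the green tray. Now the three go back: black pot, clay pot, then bottle.

```bash
python3 - <<'E'
from h import *
for n,f,w in (("black",25,WIDE),("clay",25,WIDE),("bottle",40,.8)):
    pick(spot(n),ty,f,w); place(ROW[n],np.pi/2,w)
bot.move_pose([0.60,0.04,0.30],quat(0)); bot.wait(.3)
a=bot.camera("wrist"); cv2.imwrite("pics/w2.png",a[:,:,::-1])
o=cv2.imread("pics/w0.png"); x=np.vstack([i[75:220,205:420] for i in (o,a[:,:,::-1])]); cv2.imwrite("pics/cmp.png",cv2.resize(x,None,fx=2,fy=2))
bot.goto_joints([-1.341,0.326,-0.193,1.052,0,1.437])
b=bot.camera("scene"); s=cv2.imread("pics/scene0.png"); bb=b[:,:,::-1]
cv2.imwrite("pics/s5.png",np.vstack([cv2.resize(i[130:270,200:500],(640,299)) for i in (s,bb)])); print(bot.read_clock())
E
```

```text
width 0.71 f 26.6 t 44.9583
hit True z 0.0015 width 0.711
t 50.4333
width 0.71 f 26.3 t 53.6833
hit True z 0.0014 width 0.705
t 59.1167
width 0.318 f 40.3 t 62.0917
hit True z 0.0011 width 0.309
t 66.6583
71.0167
```

View pics/cmp.png

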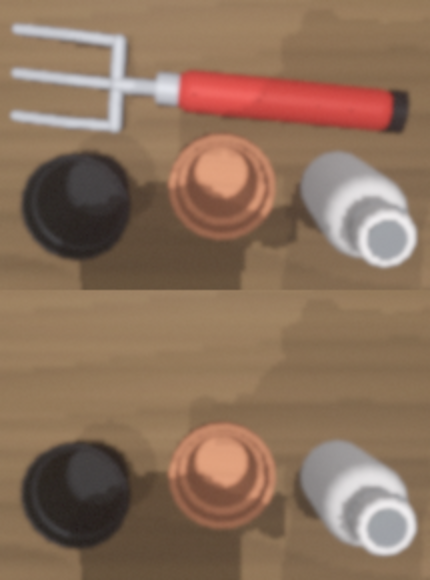

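View pics/s5.png

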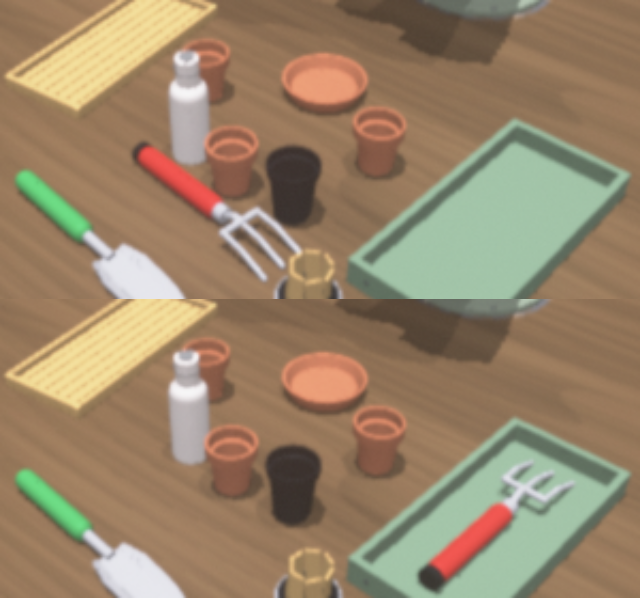

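In the before and after views, all three stand within a pixel or so of where they started, upright. The fork lies flat in the tray, and the bystanders in view look unmoved.

```bash
python3 -c "
from cell import bot
print(bot.close_job())"
```

```text
the job is handed in; nothing more can be done
None
```

The job is handed in, with the robot clear of everything at about 71 s: the fork lies flat in the green tool tray, tines down, and the black pot, bottle and clay pot stand upright within about a pixel of their starting spots in the before/after pictures.

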